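Hold the off-balance bridge level over its piers

ROBOT

A 6-joint arm with a two-finger parallel gripper is mounted at the origin on the work surface. World frame = base frame: x ahead of the robot, y to its left, z up, the work surface at z = 0. Lengths are in m, angles in rad, forces in N, time in s.
With the tool pointing down it reaches from about 0.375 to 0.9 m from the base axis. Payload 3.1 kg.
Tool frame: the origin (TCP) lies at the very end of the fingers, on their centre line; the grasp point (between the pads) lies 19 mm behind it (grip_depth is the distance from the TCP to the grasp point, in m); z points along the fingers, y is the line along which they close (so a half turn about z gives the same grasp; the last joint's range is limited). The gripper opens to 85 mm and grips with 20 to 120 N. Pads are 22 mm wide; open, the fingers measure 114 mm over their backs; the gripper's body (76 mm by 85 mm) begins 54 mm behind the grasp point. The pads swing forward as they close: fully open they stand 13 mm farther back than shut.
Start: joints at [1.121, 0.527, 1.433, -0, 1.181, -0.178], TCP at [0.168, 0.602, 0.205] pointing down, gripper open.
Joint ranges: [-3.08, 3.08], [-0.75, 2.2], [0.22, 2.44], [-1.43, 4.57], [0, 2.65], [-2.85, 2.85]. Speed limits (rad/s): [2.79, 2.79, 3.14, 3.14, 3.14, 3.14].

INTERFACE

Orientations are given as a unit quaternion [x, y, z, w].
In Python, from station import * gives the robot as it stands.
- The arm moves only by the tool apply_moves, never from a script. Its argument "plan" is a list of rows, each a list of 7 numbers: the shift along the tool's x, y, z in m, then the turn, a rotation vector about the tool's x, y, z in rad, then the gripper command: -1 is fully open, 1 is shut, values between are in proportion. In form: [[dx, dy, dz, wx, wy, wz, jaw], ...]. A call has 1 to 8 rows; each row shifts and turns the commanded pose from where the row before left it, along the tool's axes as they then stand; what a row does not reach is not made up. A row lasts 1/8 s, in which the tool goes at most 62.5 mm and 10.7 degrees, less where a joint would pass 70% of its speed; a pose out of reach is approached as far as the arm can. A call is refused whole if a number of a shift passes 0.0625 or a number of a turn 0.188, either way. A call with a gripper value outside its range is refused whole. The fingers move at their own pace and stop on an object; "force" is the grip in N (left out, the last holds). Time passes only in rows, so rows that do not move let the fingers close. It gives the time, the measured TCP pose, the force, the opening and the grip force at its end, in the units of the state.
- sense(): the state, without advancing time (a new reading comes with each control period).
- snapshot(name): name is "side" or "top"; returns the picture (480x640x3 uint8, red, green, blue); there is no depth.
- calibration(name): a dict with "camera_matrix" (3x3 intrinsics, pixels), "k1" (the pictures are not rectified: a ray, as slopes to the right and down, at radius r is drawn at 1 + k1 r^2 times it, then the intrinsics apply), "R" (3x3) and "t" (3): a world point X has camera coordinates R X + t. Camera axes: x right, y down, z forward; pixel columns grow to the right and rows downward; lengths in m; the calibration is good to about 2 mm. A picture is of the moment at which its call begins. calibration takes no time and is no camera call.
- sign_off(): hands the job in; it is judged then, once.
The state is a dict: "t": time; "q": joint angles; "qd": joint speeds; "tau": joint torques, N m; "tcp_pos": TCP position; "tool_rot": TCP orientation; "force": force on the tool from outside, world axes, zero at the start; "ft_torque": the same for the moment, N m; "finger_gap": opening from 0.0 (shut) to 1.0 (fully open); "gripper_force": force on a finger pad.
Only numpy, scipy, OpenCV 4.12 (cv2) and the standard library are available. Lean on these libraries where they do the work, as an engineer would, in place of code of your own. Each camera call takes 0.05 s, during which the arm holds its last target. There are 200 camera calls.

TASK

Pick up the footbridge piece with the heavy cast block on one end by its balance point, keeping it level, and hold it level and lined up about 3 cm above the two piers of the site model, block over the wide pier. Do not let it touch the site model, and leave everything else on the bench where it is. Finish while still holding it steady in the air: do not put it down or let go.

Things in the scene. Friction and masses are not known exactly. Their poses are not given: they have to be found in the camera images.
- bridge: Footbridge piece, loose, rigid, 360-600 g, flat on the bench, 240 mm long: plywood gallery 190 long, 40 wide, 40 high, rows of windows on its flat sides (bear 70 N), and at its +x end a grey cast block 50 long, 60 wide, 44 high. Origin: underside, mid-length, on the centre line; x towards the block, z up. Balance point (not mid-length!): x = +41 mm, on the gallery, 79 mm from the block's outer end
- bridge_block (a point): Point on the bridge: centre of the cast block's underside (x = +95 mm on the bridge). At the start the block points away from the robot, turned up to 0.4 rad either way; the bridge and the plain gallery lie side by side and may have changed places
- bridge_tail (a point): Point on the bridge: on the underside's centre line, 15 mm from the gallery's free end (x = -105 mm on the bridge)
- site_model: Site model, fixed: plywood board 320 x 150 x 15 mm with two white piers on its centre line, 40 mm high, flat tops 55 mm above the bench: wide one (50 x 66) at x = +95 mm, narrow one (30 x 36) at x = -105 mm. Houses and trees beside them are lower. Origin: centre of the board's underside; x along the piers from narrow to wide, away from the robot, turned -0.2 to +0.5 rad; z up
- wide_pier (a point): Centre of the wide pier's flat top, 55 mm above the bench; x axis along the row of piers, z up
- narrow_pier (a point): Centre of the narrow pier's flat top, 55 mm above the bench
- plain_gallery: Bystander, loose: a spare plywood gallery 240 x 40 x 40 mm with windows but without any block, lying beside the bridge. Origin: centre of its underside, x along it
- house_a: Bystander, loose: white gable house 70 x 50 mm, 65 mm high, beyond the work area. Origin: centre of its underside
- house_b: Bystander, loose: white gable house 50 x 40 mm, 70 mm high, between the bridge and the point model. Origin: centre of its underside
- glue_jar: Bystander, loose: clear jar with dark cap, 60 mm wide, 75 mm high, beyond the work area. Origin: centre of its underside
- spray_bottle: Bystander, loose: white spray bottle, 68 mm wide, 198 mm high, at the right side of the bench. Origin: centre of its underside
- pencil_pot: Bystander, loose: black pot, 76 mm wide, with pencils up to 150 mm high, at the right side of the bench. Origin: centre of its underside
There are look-alikes about, which are no part of the job. Leave any orange look-alike of the bridge alone.

How it is judged:
By the outcome, as a careful person would: the job done as asked, in the order asked, and still so for the second after the job is handed in, while the arm keeps its last pose, push and grip.
It also fails if it takes over 43 s, if anything falls off the work surface, if the arm or the gripper's body presses on something with over 40 N, if the wrist force passes 120 N, or if a joint passes its speed limit or range.

## Working session

There is one attempt and no reset: what is moved stays moved. The work goes in short steps, Python scripts to look and compute and a tool call to move; the robot and the scene stay as the last step left them, time stands still between calls to the robot, and variables do not carry over. Pictures are saved under pics/ and viewed, at most 10 in all, crops included, and the job is handed in when it is done.

Besides the shell and the picture viewer there is one more tool, called after ">>>" in YAML: its name, and indented under it one key for each argument. apply_moves: Moves the arm, as the interface text tells. Its arguments: {"type":"object","properties":{"plan":{"type":"array"},"force":{"type":"number"}},"required":["plan"]}

```bash
mkdir -p pics; ls
python3 - <<'E'
from station import *
import cv2,numpy as np
for n in("top","side"):
    im=snapshot(n); cv2.imwrite(f"pics/{n}0.png",im[:,:,::-1]); c=calibration(n); print(n,c)
    print((-np.array(c["R"]).T@c["t"]))
s=sense();print(s)
E
```

```text
pics
top {'camera_matrix': array([[436.90351776,   0.        , 321.60837052],
       [  0.        , 436.90351776, 243.8176683 ],
       [  0.        ,   0.        ,   1.        ]]), 'k1': -0.027805044168969704, 'R': array([[-5.08786660e-03, -9.99985638e-01, -1.68439031e-03],
       [-9.74030402e-01,  5.33708247e-03, -2.26354350e-01],
       [ 2.26360089e-01,  4.88986630e-04, -9.74043567e-01]]), 't': array([-0.11771721,  0.51685643,  0.86506658])}
[ 0.3070184  -0.12089703  0.95940696]
side {'camera_matrix': array([[611.68352074,   0.        , 321.57869678],
       [  0.        , 611.68352074, 232.05726287],
       [  0.        ,   0.        ,   1.        ]]), 'k1': -0.19767334515805632, 'R': array([[ 0.68514086, -0.72814256, -0.01975907],
       [-0.45510535, -0.40673327, -0.79211563],
       [ 0.56873643,  0.55170324, -0.61005115]]), 't': array([-0.43461047,  0.24431505,  1.25924175])}
[-0.30721818 -0.91181508  0.95314016]
{'t': 0.1, 'q': array([ 1.12051270e+00,  5.28374856e-01,  1.43378905e+00, -2.81951471e-05,
        1.18144682e+00, -1.78510458e-01]), 'qd': array([ 0.00035088, -0.00249104, -0.00319043,  0.00100928, -0.00039253,
       -0.00036847]), 'tau': array([-2.56833000e-04, -4.43302703e+01, -1.78585249e+01, -1.78950222e-04,
        3.86785367e-03,  6.43525297e-06]), 'tcp_pos': array([0.16744344, 0.60140692, 0.20402581]), 'tool_rot': array([ 1.35463394e-01,  9.90781838e-01, -9.63605678e-04, -2.99638773e-04]), 'force': array([ 0.74825355, -0.22723445,  0.1392577 ]), 'ft_torque': array([-0.02180176,  0.00317647,  0.04450873]), 'gripper_force': 0.0, 'finger_gap': 1.0039074703482025}
```

View pics/top0.png

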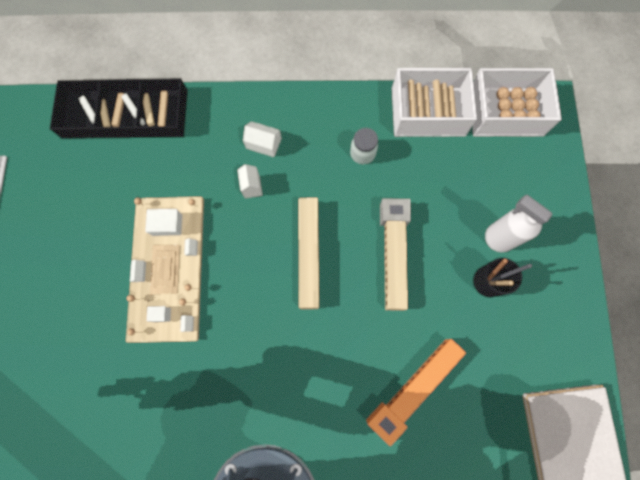

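View pics/side0.png

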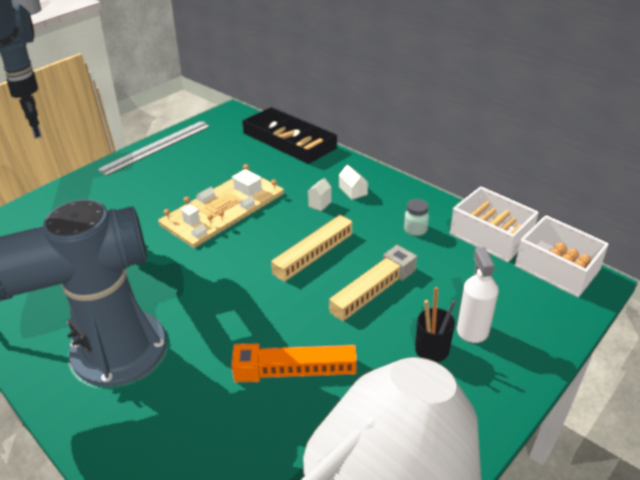

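Top view: the bridge is wood with a grey block at (396,211), gallery at (396,265). Possible mix-ups are the plain gallery at (309,253), with no block, and the orange look-alike at (415,390). I choose the one at (396,255). The site model is at (166,270), with the wide pier at (162,221) and the narrow one at (157,314).

```bash
cat > h.py <<'E'
from station import *
import cv2,numpy as np
def ray(n,uv):
    c=calibration(n);K=c["camera_matrix"];uv=np.atleast_2d(np.float64(uv))
    p=cv2.undistortPoints(uv[:,None],K,np.array([c["k1"],0,0,0]))[:,0]
    d=np.c_[p,np.ones(len(p))]@c["R"]; return -np.array(c["R"]).T@c["t"],d
def plane(n,uv,z):
    o,d=ray(n,uv); return o+d*((z-o[2])/d[:,2])[:,None]
def proj(n,X):
    c=calibration(n);X=np.atleast_2d(np.float64(X))
    return cv2.projectPoints(X,cv2.Rodrigues(np.array(c["R"]))[0],np.array(c["t"]),c["camera_matrix"],np.array([c["k1"],0,0,0]))[0][:,0]
E
python3 - <<'E'
import cv2,numpy as np
a=cv2.imread("pics/top0.png")
A=cv2.resize(a[190:320,365:435],None,fx=4.5,fy=4.5,interpolation=cv2.INTER_NEAREST)
B=cv2.resize(a[190:350,118:213],None,fx=3.7,fy=3.7,interpolation=cv2.INTER_NEAREST)
o=np.zeros((600,800,3),np.uint8);o[:A.shape[0],:A.shape[1]]=A;o[:B.shape[0],400:400+B.shape[1]]=B
cv2.imwrite("pics/crop0.png",o)
hsv=cv2.cvtColor(a,cv2.COLOR_BGR2HSV)
for v in(225,240,260,280,300): print(v,[tuple(map(int,hsv[v,u])) for u in range(376,414,2)])
E
```

```text
225 [(81, 130, 124), (81, 120, 121), (79, 67, 126), (76, 49, 114), (26, 46, 132), (18, 68, 203), (19, 63, 231), (20, 62, 233), (20, 61, 236), (20, 60, 237), (20, 62, 236), (20, 63, 234), (19, 63, 234), (20, 62, 234), (20, 63, 222), (29, 41, 130), (81, 103, 97), (81, 124, 97), (81, 129, 97)]
240 [(81, 131, 127), (81, 123, 120), (81, 118, 123), (80, 115, 122), (40, 45, 142), (19, 68, 205), (20, 64, 230), (19, 62, 234), (20, 63, 235), (20, 61, 238), (20, 62, 238), (19, 62, 236), (20, 62, 235), (20, 61, 236), (20, 62, 227), (30, 52, 142), (80, 134, 93), (83, 130, 94), (84, 132, 93)]
260 [(81, 126, 134), (82, 124, 123), (82, 126, 119), (81, 122, 123), (44, 45, 137), (18, 69, 200), (20, 63, 228), (20, 62, 233), (20, 61, 233), (19, 61, 238), (19, 60, 241), (20, 61, 239), (19, 60, 237), (19, 61, 238), (19, 61, 236), (24, 56, 173), (81, 117, 100), (82, 133, 96), (81, 129, 97)]
280 [(81, 128, 126), (82, 122, 121), (82, 130, 118), (81, 131, 119), (67, 52, 127), (20, 78, 153), (20, 65, 219), (20, 63, 231), (20, 62, 232), (19, 62, 236), (20, 61, 241), (20, 59, 241), (20, 60, 240), (20, 60, 241), (20, 60, 238), (22, 61, 192), (76, 86, 104), (81, 130, 96), (80, 121, 97)]
300 [(81, 125, 135), (81, 133, 119), (81, 124, 121), (81, 133, 119), (69, 62, 132), (21, 66, 186), (21, 60, 230), (20, 63, 232), (19, 63, 232), (20, 63, 233), (20, 62, 240), (21, 60, 241), (20, 60, 241), (20, 61, 241), (20, 62, 240), (20, 63, 224), (65, 54, 114), (81, 120, 102), (81, 126, 99)]
```

View pics/crop0.png

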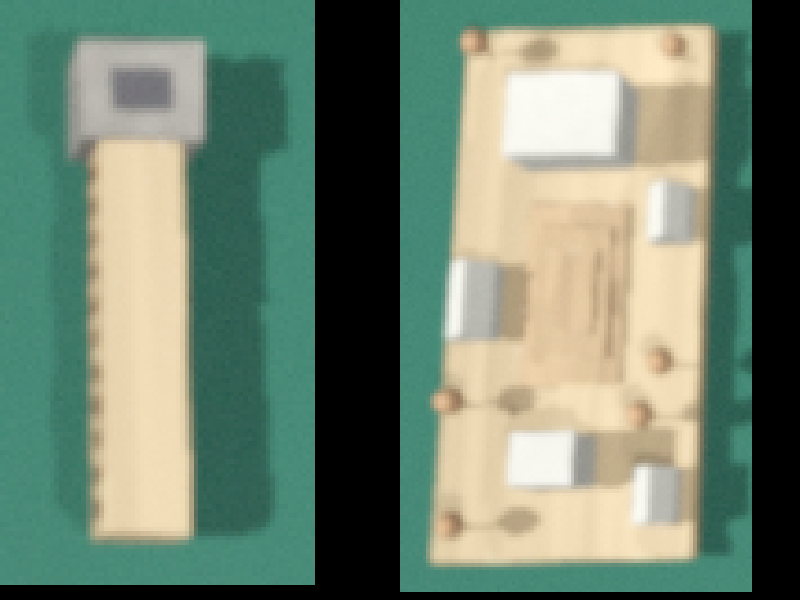

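The crop shows a plywood gallery with windows on its left side and a grey cast block at its far end, so this is the bridge. In the site crop, the white wide pier is at (562,115) and the narrow one at (543,460).

```bash
cat > meas.py <<'E'
from h import *
def bridge(a,zt=0.04,roi=(365,435,190,320)):
    hsv=cv2.cvtColor(a[:,:,::-1].copy(),cv2.COLOR_BGR2HSV)
    m=((hsv[...,2]>212)&(hsv[...,1]>50)&(hsv[...,0]<28)).astype(np.uint8)
    k=np.zeros_like(m);k[roi[2]:roi[3],roi[0]:roi[1]]=1
    c=max(cv2.findContours(m*k,0,1)[0],key=cv2.contourArea)[:,0].astype(float)
    P=plane("top",c,zt)[:,:2]; return cv2.minAreaRect(P.astype(np.float32)),P
if __name__=="__main__":
    a=cv2.imread("pics/top0.png")[:,:,::-1].copy()
    r,P=bridge(a); print("gallery top",r); print(cv2.boxPoints(r))
    b=cv2.boxPoints(r); 
    hsv=cv2.cvtColor(a[:,:,::-1].copy(),cv2.COLOR_BGR2HSV)
    m=((hsv[...,2]>235)&(hsv[...,1]<22)).astype(np.uint8); m[:,:118]=0;m[:,213:]=0;m[:190]=0;m[350:]=0
    for c in cv2.findContours(m,0,1)[0]:
        if cv2.contourArea(c)>30:
            M=cv2.moments(c);uv=(M["m10"]/M["m00"],M["m01"]/M["m00"]);q=cv2.minAreaRect(plane("top",c[:,0],.055)[:,:2].astype(np.float32)); print(uv,plane("top",uv,.055)[0],q)
    C=[(118+(x-400)/3.7,190+y/3.7) for x,y in((465,30),(715,30),(697,561),(430,563))]
    X=plane("top",np.array(C)-.5,.015);print(X,X.mean(0));d=X[0]+X[1]-X[2]-X[3];print("yaw",np.arctan2(d[1],d[0]))
    # block top z=.044 corners
    C=[(365+x/4.5-.5,190+y/4.5-.5) for x,y in((79,39),(207,39),(205,139),(82,139))]
    X=plane("top",C,.044);print(X,X.mean(0))
    import math
    a2=cv2.imread("pics/side0.png")
E
python3 meas.py
```

```text
gallery top ((0.476717084646225, -0.2801607549190521), (0.04012934863567352, 0.1892210990190506), 87.80626678466797)
[[ 0.38140783 -0.29658917]
 [ 0.57049024 -0.30383226]
 [ 0.5720264  -0.26373234]
 [ 0.38294393 -0.25648925]]
(154.72432432432433, 313.28828828828824) [0.37213482 0.22413655 0.055     ] ((0.3717389404773712, 0.22394219040870667), (0.03295901045203209, 0.026564672589302063), 89.88378143310547)
(160.65007278020377, 219.75109170305677) [0.57253716 0.22738041 0.055     ] ((0.572839081287384, 0.2276007980108261), (0.04862159490585327, 0.0629454180598259), 1.8269851207733154)
[[0.63745127 0.30612482 0.015     ]
 [0.63622749 0.15049481 0.015     ]
 [0.31631914 0.14297742 0.015     ]
 [0.31528582 0.29721806 0.015     ]] [0.47632093 0.22420378 0.015     ]
yaw 0.025574270060283687
[[ 0.62240621 -0.25430403  0.044     ]
 [ 0.62211584 -0.31715236  0.044     ]
 [ 0.57113314 -0.31352703  0.044     ]
 [ 0.57143401 -0.25387173  0.044     ]] [ 0.5967723  -0.28471379  0.044     ]
```

>>> apply_moves:
  plan:
    - [0,0,0,0,0,-0.117,-1]
    - [0,0,0,0,0,-0.117,-1]
    - [-0.033,-0.038,0,0,0,0,-1]
    - [-0.033,-0.038,0,0,0,0,-1]
    - [-0.033,-0.038,0,0,0,0,-1]
    - [-0.033,-0.038,0,0,0,0,-1]
    - [-0.033,-0.038,0,0,0,0,-1]
    - [-0.033,-0.038,0,0,0,0,-1]
  force: 50

```text
t: 1.1
tcp_pos: [0.3576, 0.3653, 0.2047]
tool_rot: [0.019, 1.0, -0.0, -0.0]
force: [-0.0, 0.7, -0.0]
finger_gap: 0.998
gripper_force: 0.0
```

>>> apply_moves:
  plan:
    - [-0.033,-0.038,0,0,0,0,-1]
    - [-0.033,-0.038,0,0,0,0,-1]
    - [-0.033,-0.038,0,0,0,0,-1]
    - [-0.01,-0.048,0,0,0,0,-1]
    - [-0.01,-0.048,0,0,0,0,-1]
    - [-0.01,-0.048,0,0,0,0,-1]
    - [-0.01,-0.048,0,0,0,0,-1]
    - [-0.01,-0.048,0,0,0,0,-1]

```text
t: 2.1
tcp_pos: [0.4924, 0.0058, 0.2047]
tool_rot: [0.019, 1.0, 0.0, -0.0]
force: [0.7, -1.1, 0.1]
finger_gap: 1.005
gripper_force: 0.0
```

>>> apply_moves:
  plan:
    - [-0.01,-0.048,0,0,0,0,-1]
    - [-0.01,-0.048,0,0,0,0,-1]
    - [-0.01,-0.048,0,0,0,0,-1]
    - [-0.01,-0.048,0,0,0,0,-1]
    - [0,0,0,0,0,0,-1]
    - [0,0,0,0,0,0,-1]

```text
t: 2.85
tcp_pos: [0.5244, -0.1854, 0.2043]
tool_rot: [0.019, 1.0, 0.001, -0.001]
force: [0.1, 1.0, 0.7]
finger_gap: 0.999
gripper_force: 0.0
```

```bash
cat > go.py <<'E'
from h import *
from scipy.spatial.transform import Rotation as R
def delta(p,yaw,s=None):
    """tool-frame shift and turn to TCP p, tool down, tool x = -(cos,sin)yaw"""
    s=s or sense(); r=R.from_quat(s["tool_rot"]); c,n=np.cos(yaw),np.sin(yaw)
    T=R.from_matrix(np.array([[-c,-n,0],[-n,c,0],[0,0,-1]]))
    if 0: pass
    T=R.from_matrix(np.array([[-c,-n,0],[-n,c,0],[0,0,-1.]]))
    return r.inv().apply(np.array(p)-s["tcp_pos"]),(r.inv()*T).as_rotvec()
if __name__=="__main__":
    import sys
    s=sense();print(s["t"],s["tcp_pos"],R.from_quat(s["tool_rot"]).as_matrix().round(4).tolist(),s["q"].round(2),s["force"],s["ft_torque"],s["finger_gap"],s["gripper_force"])
    v=list(map(float,sys.argv[1:5])); print(*[x.round(4) for x in delta(v[:3],v[3],s)])
E
python3 go.py 0.5427 -0.2827 0.15 -0.0383
python3 -c "
from h import *
a=snapshot('top');cv2.imwrite('pics/top1.png',cv2.resize(a[120:400,100:560,::-1],None,fx=1.7,fy=1.7))"
```

```text
2.85 [ 0.52442958 -0.18542947  0.20430162] [[-0.9993, 0.0384, -0.0017], [0.0384, 0.9993, 0.0015], [0.0017, 0.0014, -1.0]] [-0.54  0.44  1.61  0.    1.1  -2.07] [0.07395481 0.95310681 0.71426054] [ 0.04584701 -0.07608554 -0.03194712] 0.9989984419205984 0.0
[-0.0221 -0.0966  0.0541] [ 0.0014 -0.0017 -0.0001]
```

View pics/top1.png

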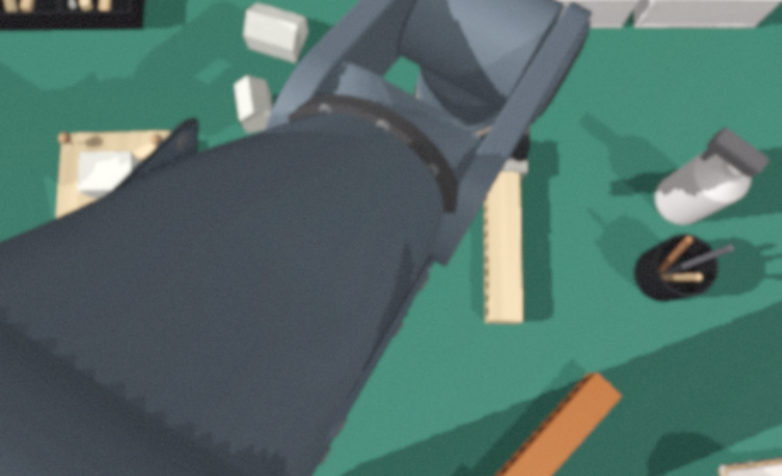

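The arm hides the block. The bridge tail is unmoved, at crop (505,245). The bottle and pot stay clear on the right.

>>> apply_moves:
  plan:
    - [-0.011,-0.048,0.01,0,0,0,-1]
    - [-0.011,-0.0486,0.014,0,0,0,-1]
    - [0,0,0.03,0,0,0,-1]
    - [0,0,0.03,0,0,0,-1]
    - [0,0,0.02,0,0,0,-1]
    - [0,0,0,0,0,0,-1]
    - [0,0,0,0,0,0,-1]

```text
t: 3.78
tcp_pos: [0.5442, -0.2827, 0.1018]
tool_rot: [0.018, 1.0, -0.0, 0.0]
force: [-0.0, 0.1, -0.8]
finger_gap: 0.994
gripper_force: 0.0
```

```bash
python3 go.py 0.5427 -0.2827 0.006 -0.0383
python3 -c "
from h import *
a=snapshot('side');cv2.imwrite('pics/side1.png',cv2.resize(a[180:380,250:510,::-1],None,fx=3,fy=3))"
```

```text
3.775 [ 0.544214   -0.28274231  0.10179351] [[-0.9993, 0.0364, 0.0009], [0.0364, 0.9993, -0.0007], [-0.0009, -0.0006, -1.0]] [-0.66  0.64  1.55  0.    0.95 -2.2 ] [-0.04160706  0.074074   -0.84009247] [-0.00178457 -0.00614688 -0.01622679] 0.9944773756530455 0.0
[0.0016 0.     0.0958] [-0.0006  0.0009  0.0019]
```

View pics/side1.png

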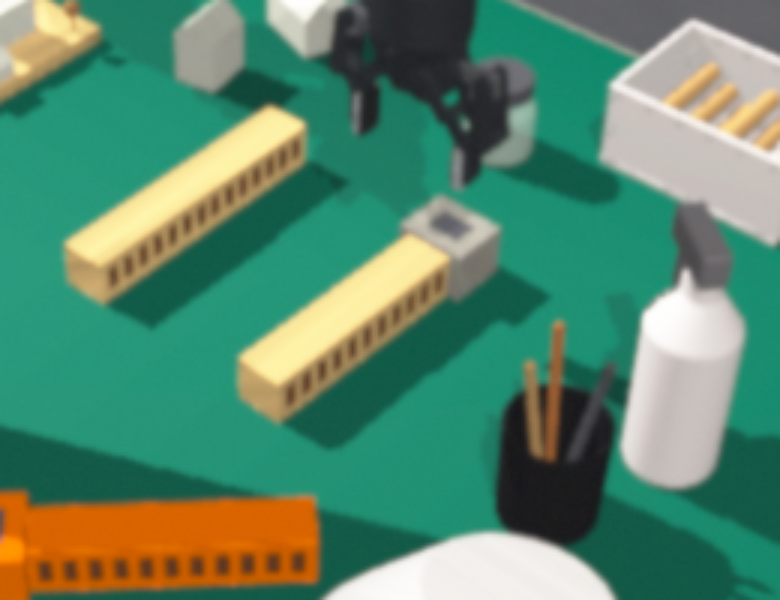

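The open fingers hang above the bridge at crop (365,110) and (465,165), clear on both sides. Next I descend and grip.

>>> apply_moves:
  plan:
    - [0.0015,0,0.03,0,0,0.002,-1]
    - [0,0,0.03,0,0,0,-1]
    - [0,0,0.02,0,0,0,-1]
    - [0,0,0.015,0,0,0,-1]
    - [0,0,0,0,0,0,-1]
    - [0,0,0,0,0,0,-1]

```text
t: 4.58
tcp_pos: [0.5428, -0.2838, 0.0069]
tool_rot: [0.02, 1.0, -0.001, 0.001]
force: [0.5, 0.3, -0.1]
finger_gap: 1.004
gripper_force: 0.0
```

>>> apply_moves:
  plan:
    - [0,0,0,0,0,0,-0.3]
    - [0,0,0,0,0,0,0.0]
    - [0,0,0,0,0,0,0.3]
    - [0,0,0,0,0,0,1]
    - [0,0,0,0,0,0,1]
    - [0,0,0,0,0,0,1]
  force: 50

```text
t: 5.32
tcp_pos: [0.5423, -0.283, 0.0068]
tool_rot: [0.02, 1.0, 0.0, 0.0]
force: [-0.9, 2.5, 5.8]
finger_gap: 0.447
gripper_force: 50.4
```

```bash
python3 go.py 0.5427 -0.2827 0.036 -0.0383
```

```text
5.325 [ 0.54225336 -0.28304784  0.00678086] [[-0.9992, 0.0399, 0.0004], [0.0399, 0.9992, 0.0001], [-0.0004, 0.0002, -1.0]] [-0.66  0.78  1.6   0.    0.76 -2.2 ] [-0.94056603  2.51931492  5.791549  ] [0.32959683 0.06217993 0.01683546] 0.4465595200775037 50.41507601737976
[-0.0004  0.0004 -0.0292] [ 0.0002  0.0004 -0.0016]
```

>>> apply_moves:
  plan:
    - [0,0,-0.004,0,0,0,1]
    - [0,0,-0.006,0,0,0,1]
    - [0,0,-0.01,0,0,0,1]
    - [0,0,-0.01,0,0,0,1]
    - [0,0,-0.01,0,0,0,1]
    - [0,0,0,0,0,0,1]
    - [0,0,0,0,0,0,1]
    - [0,0,0,0,0,0,1]

```text
t: 6.32
tcp_pos: [0.5417, -0.2831, 0.0455]
tool_rot: [0.02, 1.0, 0.0, -0.0]
force: [-0.3, -0.2, -5.9]
finger_gap: 0.449
gripper_force: 51.1
```

```bash
python3 go.py 0.5427 -0.2827 0.136 -0.0383
python3 -c "
from h import *
a=snapshot('side');cv2.imwrite('pics/side2.png',cv2.resize(a[200:340,300:460,::-1],None,fx=4,fy=4))"
```

```text
6.325 [ 0.54170822 -0.28306143  0.04548756] [[-0.9992, 0.0398, -0.0008], [0.0398, 0.9992, 0.0006], [0.0008, 0.0006, -1.0]] [-0.66  0.72  1.59  0.    0.84 -2.2 ] [-0.31974654 -0.17833232 -5.9481121 ] [-0.02274502 -0.00499081  0.03522946] 0.44927457963676004 51.0970938205719
[-0.0009  0.0005 -0.0905] [ 0.0006 -0.0008 -0.0015]
```

View pics/side2.png

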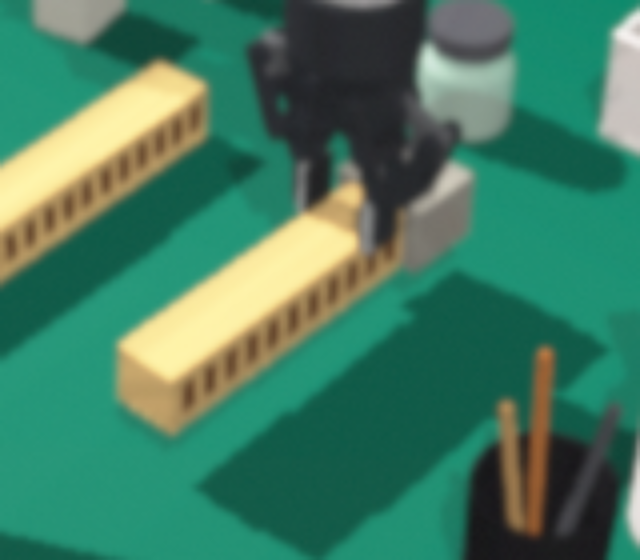

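The bridge is airborne in the grip. The tail's bottom corner is at crop (175,435) and the block's lower corners at (408,272) and (470,232). I'll compare these with the projected level pose.

Run:
```python
from h import *
yaw=-.0398;d=np.array([np.cos(yaw),np.sin(yaw)]);n=np.array([-d[1],d[0]])
g=np.array([.5417,-.2831]);
def W(p,z0,off=0,pitch=0):
    p=np.array(p,float);u=p[0]-.041+off;z=z0+p[2]+np.sin(pitch)*(p[0]-.041)
    return np.r_[g+u*d+p[1]*n,z]
pts=[(-.12,-.02,0),(-.12,-.02,.04),(-.12,.02,.04),(.07,-.03,0),(.12,-.03,0)]
obs=np.array([(175,435),(168,382),(118,342),(408,272),(470,232)])/4-.375+[300,200]
print(obs.round(1))
for pt in(0,.03,-.03): print(pt,(proj("side",[W(p,.0387,0,pt) for p in pts])-obs).round(1).tolist())
```

```text
[[343.4 308.4]
 [341.6 295.1]
 [329.1 285.1]
 [401.6 267.6]
 [417.1 257.6]]
0 [[-2.4, 0.1], [-0.6, -0.4], [-1.7, 0.4], [0.6, 0.6], [-1.1, 0.4]]
0.03 [[-2.4, 1.7], [-0.6, 1.3], [-1.7, 2.1], [0.7, 0.3], [-1.1, -0.4]]
-0.03 [[-2.4, -1.6], [-0.6, -2.1], [-1.8, -1.3], [0.6, 0.9], [-1.2, 1.2]]
```

Level within about 0.01 rad. Next I raise it and carry it across.

>>> apply_moves:
  plan:
    - [0,0,-0.008,0,0,0,1]
    - [0,0,-0.018,0,0,0,1]
    - [0,0,-0.024,0,0,0,1]
    - [0,0,-0.024,0,0,0,1]
    - [0,0,-0.018,0,0,0,1]
    - [0,0,-0.008,0,0,0,1]
    - [0,0.008,0,0,0,0,1]
    - [0,0.016,0,0,0,0,1]

```text
t: 7.38
tcp_pos: [0.5424, -0.2585, 0.1453]
tool_rot: [0.02, 1.0, 0.001, -0.001]
force: [-0.5, -0.4, -4.4]
finger_gap: 0.451
gripper_force: 51.2
```

>>> apply_moves:
  plan:
    - [0.002,0.024,0,0,0,-0.006,1]
    - [0.002,0.03,0,0,0,-0.006,1]
    - [0.002,0.03,0,0,0,-0.006,1]
    - [0.002,0.03,0,0,0,-0.006,1]
    - [0.002,0.03,0,0,0,-0.006,1]
    - [0.002,0.03,0,0,0,-0.006,1]
    - [0.002,0.03,0,0,0,-0.006,1]
    - [0.002,0.03,0,0,0,-0.006,1]

```text
t: 8.38
tcp_pos: [0.5299, -0.0223, 0.1455]
tool_rot: [-0.005, 1.0, 0.0, -0.001]
force: [-0.8, -0.3, -5.5]
finger_gap: 0.449
gripper_force: 51.2
```

>>> apply_moves:
  plan:
    - [0.002,0.03,0,0,0,-0.006,1]
    - [0.002,0.03,0,0,0,-0.006,1]
    - [0.002,0.03,0,0,0,0,1]
    - [0.002,0.03,0,0,0,0,1]
    - [0.002,0.03,0,0,0,0,1]
    - [0.002,0.02,0,0,0,0,1]
    - [0.001,0.012,0,0,0,0,1]
    - [0,0.004,0,0,0,0,1]

```text
t: 9.38
tcp_pos: [0.5141, 0.1617, 0.1457]
tool_rot: [-0.011, 1.0, -0.0, -0.0]
force: [-0.7, -0.3, -5.0]
finger_gap: 0.448
gripper_force: 51.3
```

>>> apply_moves:
  plan:
    - [0,0,0,0,0,0,1]
    - [0,0,0,0,0,0,1]
    - [0,0,0,0,0,0,1]

```text
t: 9.75
tcp_pos: [0.5152, 0.16, 0.1459]
tool_rot: [-0.01, 1.0, -0.0, -0.0]
force: [-0.1, -0.2, -5.2]
finger_gap: 0.444
gripper_force: 51.3
```

```bash
python3 go.py 0.5178 0.2266 0.092 0.02
```

```text
9.75 [0.51522731 0.15997383 0.14590105] [[-0.9998, -0.0191, -0.0001], [-0.0191, 0.9998, -0.0001], [0.0001, -0.0001, -1.0]] [ 0.09  0.49  1.71 -0.    0.94 -1.5 ] [-0.08707809 -0.15766012 -5.1646163 ] [-0.05050572  0.07374903 -0.03108068] 0.44363905332294845 51.28136336803436
[-0.0038  0.0666  0.0539] [-0.0001 -0.0001 -0.0009]
```

>>> apply_moves:
  plan:
    - [0,0.01,0,0,0,0,1]
    - [-0.001,0.02,0,0,0,0,1]
    - [-0.001,0.02,0,0,0,0,1]
    - [-0.001,0.012,0,0,0,0,1]
    - [-0.001,0.0046,0,0,0,0,1]
    - [0,0,0,0,0,0,1]
    - [0,0,0.008,0,0,0,1]
    - [0,0,0.01,0,0,0,1]

```text
t: 10.75
tcp_pos: [0.5177, 0.2267, 0.1274]
tool_rot: [-0.01, 1.0, -0.0, -0.0]
force: [-0.4, -0.1, -5.7]
finger_gap: 0.45
gripper_force: 51.4
```

>>> apply_moves:
  plan:
    - [0,0,0.01,0,0,0,1]
    - [0,0,0.01,0,0,0,1]
    - [0,0,0.004,0,0,0,1]
    - [0,0,0,0,0,0,1]
    - [0,0,0,0,0,0,1]
    - [0,0,0,0,0,0,1]

```text
t: 11.5
tcp_pos: [0.5181, 0.2274, 0.1043]
tool_rot: [-0.01, 1.0, 0.0, 0.0]
force: [0.9, 0.3, -5.5]
finger_gap: 0.444
gripper_force: 51.3
```

```bash
python3 go.py 0.5178 0.2266 0.092 0.02
python3 -c "
from h import *
a=snapshot('side');b=snapshot('top')
A=cv2.resize(a[110:270,150:320,::-1],None,fx=3,fy=3,interpolation=2);B=cv2.resize(b[180:350,110:220,::-1],None,fx=2.5,fy=2.5,interpolation=2)
o=np.zeros((480,800,3),np.uint8);o[:480,:510]=A;o[:425,520:795]=B
cv2.imwrite('pics/mix3.png',o);cv2.imwrite('pics/side3.png',a[:,:,::-1]);cv2.imwrite('pics/top3.png',b[:,:,::-1])"
```

```text
11.5 [0.5180628  0.22742028 0.10434293] [[-0.9998, -0.0203, 0.001], [-0.0203, 0.9998, 0.0002], [-0.001, 0.0002, -1.0]] [ 0.22  0.58  1.67 -0.    0.88 -1.37] [ 0.89544874  0.31131118 -5.472494  ] [ 0.0088472  -0.01174517 -0.04701608] 0.44419489674898194 51.31547033786774
[ 0.0003 -0.0008  0.0123] [0.0002 0.001  0.0003]
```

View pics/mix3.png

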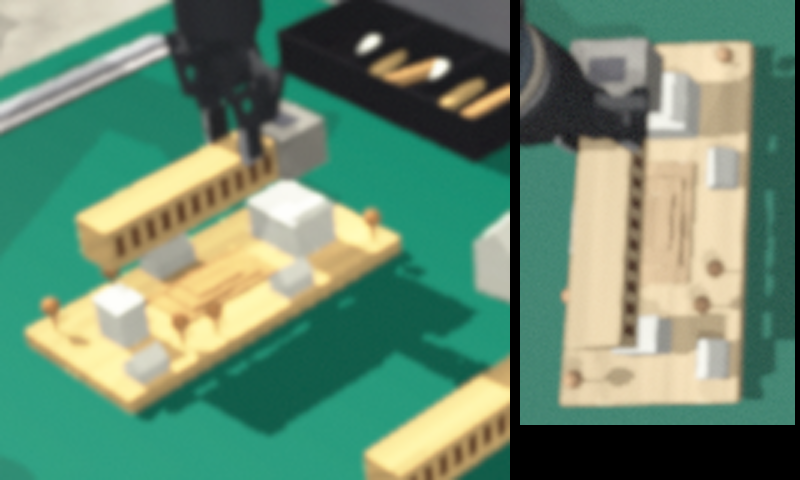

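In the side view the bridge floats above the model: tail at crop (100,240), block at (300,135), wide pier top near (290,205), narrow pier top near (121,298). In the top view its top face spans crop x 573–635. Parallax shifts both, so I'll compute the real offset.

Run:
```python
from h import *
from meas import bridge
b=cv2.imread("pics/top3.png")[:,:,::-1].copy(); u=.1043-.0068
f=lambda C:np.array(C,float)
t=lambda C:(f(C)-[520,0])/2.5-.3+[110,180]
s=lambda C:f(C)/3-.33+[150,110]
tail=plane("top",t([(577,346),(627,346)]),u+.04);print("tail top-end",tail,tail.mean(0))
bl=plane("top",t([(573,40),(648,38)]),u+.044);print("block end",bl,bl.mean(0))
# side
print("side tail top corners",plane("side",s([(78,216),(118,238)]),u+.04))
print("side bottom corners near: tail, block",plane("side",s([(117,265),(278,178),(326,155)]),u))
a=cv2.imread("pics/side0.png");g=cv2.cvtColor(a,cv2.COLOR_BGR2HSV)
print("wide",plane("side",s([(249,202),(288,181),(333,207),(294,229)]),.055),"mean",plane("side",s([(249,202),(288,181),(333,207),(294,229)]),.055).mean(0))
n=plane("side",s([(94,292),(120,283),(148,304),(120,316)]),.055);print("narrow",n,n.mean(0))
yaw=.02;d=np.array([np.cos(yaw),np.sin(yaw)]);nn=np.array([-d[1],d[0]]);G=np.array([.5181,.2274])
W=lambda p:np.r_[G+(p[0]-.0405)*d+p[1]*nn,u+p[2]]
print("pred tail end",W((-.12,0,.04)),"block end",W((.12,0,.044)),"nearbottom",W((-.12,-.02,0)),W((.07,-.03,0)),W((.12,-.03,0)))
```

```text
tail top-end [[0.35733592 0.23391267 0.1375    ]
 [0.3572872  0.19615708 0.1375    ]] [0.35731156 0.21503488 0.1375    ]
block end [[0.5972542  0.2576751  0.1415    ]
 [0.59842791 0.19769011 0.1415    ]] [0.59784105 0.22768261 0.1415    ]
side tail top corners [[0.36013221 0.2403192  0.1375    ]
 [0.36242124 0.18701599 0.1375    ]]
side bottom corners near: tail, block [[0.36968035 0.207994   0.0975    ]
 [0.5505179  0.20983836 0.0975    ]
 [0.6055574  0.20687415 0.0975    ]]
wide [[0.54784356 0.25392226 0.055     ]
 [0.59581018 0.25431392 0.055     ]
 [0.59331485 0.18870557 0.055     ]
 [0.54541747 0.1880216  0.055     ]] mean [0.57059652 0.22124084 0.055     ]
narrow [[0.36463595 0.24526045 0.055     ]
 [0.38818214 0.23894561 0.055     ]
 [0.38526684 0.19494585 0.055     ]
 [0.35836216 0.19911494 0.055     ]] [0.37411177 0.21956671 0.055     ]
pred tail end [0.3576321  0.22419021 0.1375    ] block end [0.5975841  0.22898989 0.1415    ] nearbottom [0.35803207 0.20419421 0.0975    ] [0.54819406 0.19799596 0.0975    ] [0.59818406 0.19899589 0.0975    ]
```

```bash
cat > ov.py <<'E'
from h import *
def over(sfile,tfile,G,yaw,u,out,site=(.4773,.2258,.02)):
    def W(P,g,y,off=0,z=0):
        d=np.array([np.cos(y),np.sin(y)]);n=np.array([-d[1],d[0]]);return [np.r_[np.array(g)+(p[0]-off)*d+p[1]*n,z+p[2]] for p in P]
    rect=lambda x0,x1,w,z:[(x0,-w,z),(x1,-w,z),(x1,w,z),(x0,w,z)]
    B=[W(r,G,yaw,.0405,u) for r in(rect(-.12,.07,.02,.04),rect(.07,.12,.03,.044),rect(.07,.12,.03,0),[(-.12,-.02,.04),(-.12,-.02,0),(.07,-.02,0)])]
    S=[W(r,site[:2],site[2]) for r in(rect(.07,.12,.033,.055),rect(-.12,-.09,.018,.055),rect(-.16,.16,.075,.015))]
    def draw(n,f,x0,x1,y0,y1,k):
        a=cv2.imread(f);o=cv2.resize(a[y0:y1,x0:x1],None,fx=k,fy=k,interpolation=2)
        for L,c in((B,(0,0,255)),(S,(255,0,0))):
            for r in L:
                p=((proj(n,r)-[x0-.5,y0-.5])*k).round().astype(int)
                cv2.polylines(o,[p[:,None]],True if len(r)==4 else False,c,1)
        return o
    A=draw("side",sfile,155,290,125,250,3.6);T=draw("top",tfile,120,215,190,350,3.2)
    o=np.zeros((520,800,3),np.uint8);o[:A.shape[0],:A.shape[1]]=A;o[:T.shape[0],490:490+T.shape[1]]=T;cv2.imwrite(out,o)
if __name__=="__main__":
    a=cv2.imread("pics/side0.png");h=cv2.cvtColor(a,cv2.COLOR_BGR2HSV)
    m=((h[...,2]>225)&(h[...,1]<22)).astype(np.uint8);m[:,:150]=0;m[:,300:]=0;m[:120]=0;m[260:]=0
    for c in cv2.findContours(m,0,1)[0]:
        if cv2.contourArea(c)>30: print(cv2.contourArea(c),c[:,0].mean(0),cv2.minAreaRect(plane("side",c[:,0],.055)[:,:2].astype(np.float32)))
    over("pics/side3.png","pics/top3.png",(.5181,.2274),.0203,.0975,"pics/ov3.png")
E
python3 ov.py
```

```text
80.0 [189.  209.5] ((0.37160226702690125, 0.22060754895210266), (0.0316426157951355, 0.0361478365957737), 2.8341927528381348)
224.5 [246.25454545 177.25454545] ((0.5720181465148926, 0.22537681460380554), (0.052886173129081726, 0.06911981850862503), 0.372774600982666)
```

View pics/ov3.png

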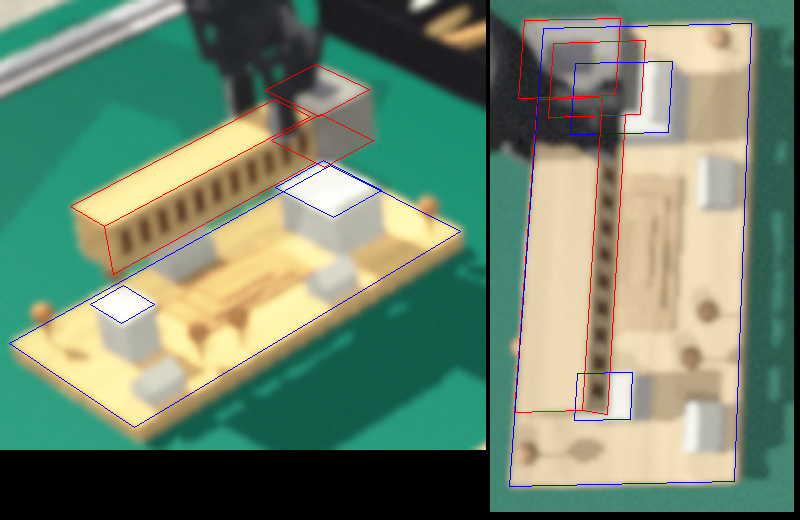

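The overlay fits. The red level bridge prediction matches its edges in both views (side-view tail corner near (110,272), top-view window side near (600,280)). The blue pier tops fit within about 1 px. Only a small final correction is needed.

>>> apply_moves:
  plan:
    - [0.0005,-0.002,0,0,0,0,1]
    - [0,0,0.004,0,0,0,1]
    - [0,0,0.005,0,0,0,1]
    - [0,0,0.003,0,0,0,1]
    - [0,0,0,0,0,0,1]
    - [0,0,0,0,0,0,1]
    - [0,0,0,0,0,0,1]
    - [0,0,0,0,0,0,1]

```text
t: 12.6
tcp_pos: [0.5174, 0.2253, 0.0921]
tool_rot: [-0.01, 1.0, 0.0, 0.0]
force: [-0.1, -0.7, -5.5]
finger_gap: 0.444
gripper_force: 51.3
```

```bash
python3 go.py 0.5176 0.2255 0.092 0.02
python3 - <<'E'
from ov import *
a=snapshot('side');b=snapshot('top');cv2.imwrite('pics/side4.png',a[:,:,::-1]);cv2.imwrite('pics/top4.png',b[:,:,::-1])
s=sense();over('pics/side4.png','pics/top4.png',s["tcp_pos"][:2],.02,s["tcp_pos"][2]-.0068,'pics/ov4.png',(.4771,.2247,.02))
E
```

```text
12.6 [0.51737651 0.22531413 0.09206098] [[-0.9998, -0.0202, 0.0003], [-0.0202, 0.9998, 0.0001], [-0.0003, 0.0001, -1.0]] [ 0.21  0.6   1.69 -0.    0.85 -1.38] [-0.06139639 -0.67073892 -5.50353071] [0.02328998 0.04685399 0.01044322] 0.4444057308737091 51.31384313106537
[-0.0002  0.0002  0.0001] [0.0001 0.0003 0.0002]
```

View pics/ov4.png

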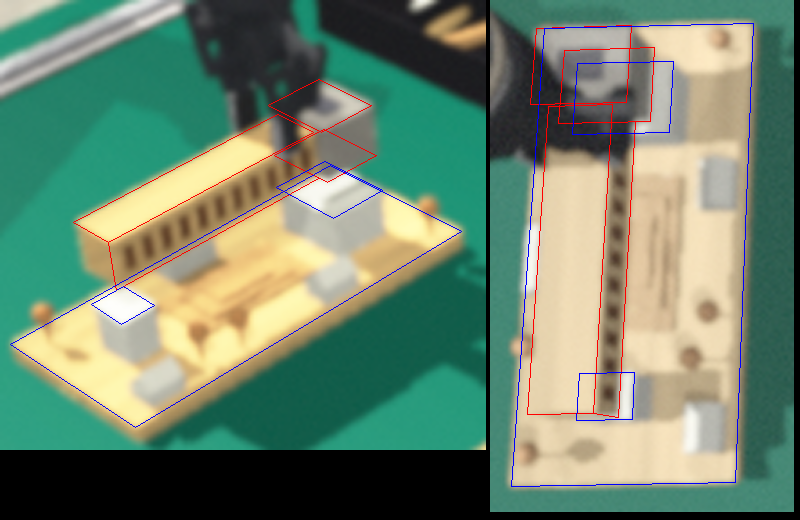

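The bridge is level and lined up: the tail corner at side crop (117,287) sits over the narrow pier and the block over the wide one, about 30 mm clear. The grip is steady at 51 N.

```bash
python3 -c "
from station import *
print(sign_off())"
```

```text
the job is handed in; nothing more can be done
None
```

The job is handed in: the bridge is held level at its balance point, lined up about 3 cm above the two piers with the block over the wide one, and the arm touched nothing else that I could see.

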